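# Clamp the router sub-base in the bench fixture

### The arm

A 7-joint arm with a two-finger parallel gripper is mounted at the origin on the work surface. World frame = base frame: x ahead of the robot, y to its left, z up, the work surface at z = 0. Lengths are in m, angles in rad, forces in N, time in s.
With the tool pointing down it reaches from about 0.4 to 0.875 m from the base axis. Payload 4.4 kg.
Tool frame: the origin (TCP) lies at the very end of the fingers, on their centre line; the grasp point (between the pads) lies arm.hold_point_z behind it (arm.hold_point_z is the distance from the TCP to the grasp point, in m); z points along the fingers, y is the line along which they close (so a half turn about z gives the same grasp; the last joint's range is limited). The gripper opens to 85 mm and grips with 20 to 120 N. Pads are 22 mm wide; open, the fingers measure 114 mm over their backs; the gripper's body (76 mm by 85 mm) begins 54 mm behind the grasp point. The pads swing forward as they close: fully open they stand 13 mm farther back than shut.
Start: joints at [1.134, 0.628, 0.038, 1.517, -0.027, 0.996, -0.02], TCP at [0.236, -0.606, 0.231] pointing down, gripper open.
Joint ranges: [-3.06, 3.06], [-0.37, 2.12], [-1.25, 1.32], [0.18, 2.47], [-1.1, 4.24], [0.23, 1.98], [-2.94, 2.94]. Speed limits (rad/s): [2.57, 2.57, 3.14, 3.14, 3.14, 3.14, 3.14].

### API

Orientations are given as [roll, pitch, yaw] about the fixed x, y, z axes, in that order (R = Rz(yaw) Ry(pitch) Rx(roll)).
In Python, from station import observe, vision, arm gives the robot as it stands.
- The arm moves only by the tool apply_moves, never from a script. Its argument "commands" is a list of rows, each a list of 7 numbers: the shift along the tool's x, y, z each as a share of 0.1 m, from -1 to 1, then the turn, a rotation vector about the tool's x, y, z each as a share of 90 degrees, from -1 to 1, then the gripper command: -1 is fully open, 1 is shut, values between are in proportion. A call has exactly 8 rows; each row is the pose to reach, as a shift and turn from the pose commanded when the call began, along the tool's axes at that moment; what a row does not reach only later rows make up. A row lasts 1/10 s, in which the tool goes at most 50 mm and 8.59 degrees, less where a joint would pass 70% of its speed; a pose out of reach is approached as far as the arm can. A call with a number of a shift or a turn outside -1 to 1 is refused whole. A call with a gripper value outside its range is refused whole. The fingers move at their own pace and stop on an object; "newtons" is the grip in N (left out, the last holds). Time passes only in rows, so rows that repeat a pose let the fingers close, or fill a call up. It gives the time, the measured TCP pose, the force, the opening and the grip force at its end, in the units of the state.
- observe(): the state, without advancing time (a new reading comes with each control period).
- vision.camera(name): name is "side" or "top"; returns a dict with "pixels" (384x512x3 uint8, red, green, blue), "camera_matrix" (3x3 intrinsics, pixels), "origin" and "orientation" of the camera in the world. Camera axes: x right, y down, z forward; pixel columns grow to the right and rows downward; lengths in m; the calibration is good to about 2 mm. A picture is of the moment at which its call begins. There is no depth.
- arm.finish_job(): hands the job in; it is judged then, once.
The state is a dict: "time": time; "joints": joint angles; "qd": joint speeds; "joint_efforts": joint torques, N m; "ee_pos": TCP position; "eef_rot": TCP orientation; "contact_force": force on the tool from outside, world axes, zero at the start; "torque": the same for the moment, N m; "finger_gap": finger opening in m; "grip_force": force on a finger pad.
Only numpy, scipy, OpenCV 4.12 (cv2) and the standard library are available. Lean on these libraries where they do the work, as an engineer would, in place of code of your own. Each camera call takes 0.05 s, during which the arm holds its last target. There are 200 camera calls.

### The job

Set the clear acrylic sub-base flat on the bench in the throat of the grey fixture clamp, its bare end gently butted square and centred against the steel stop, then turn the T-handle clockwise until the rising resistance tells you the foot has clamped it firmly, without over-tightening, which would crack the acrylic. Let go, and leave the router, mug, sanding pad and wrench where they are.

Things in the scene. Friction and masses are not known exactly. Their poses are not given: they have to be found in the camera images.
- plate: Sub-base: loose clear acrylic plate, 195 x 64 x 8 mm, 0.16 kg, lying flat, with a birch grip block (28 along x, 44 along y, top 46 mm above the plate's underside) near one end. Origin on the underside below the block's centre; x along the plate from the block to the bare straight end, 160 mm away (it overhangs 35 mm the other way); z up.
- plate_end (a point): Middle of the plate's bare straight end (64 mm wide), at its underside, 160 mm along the plate's x from its origin.
- clamp: Grey fixture clamp bolted to the bench. Origin on the bench straight below the screw axis; z up; x from the open throat to the column, so the plate goes in along +x. Overarm: 42 mm wide, nose 41 mm before the axis, underside 50 and top 85 mm above the bench (a brass bush stands 6 mm higher). Column 45 mm behind the axis.
- stop: Steel stop bar at the foot of the column, 90 mm wide, 22 mm high, fixed. Origin at the middle of its front face, at bench level, 35 mm behind the screw axis; axes as the clamp's. The plate's end must touch this face.
- handle: Steel T-handle on the vertical screw above the overarm. Origin on the screw axis at mid cross-bar, 138 mm above the bench; z up, x along the bar. Bar 100 mm between centres of its 17 mm ball ends, 12 mm wide, 14 high, on a 10 mm stem, 40 mm free below. Turns in place (no rise), clockwise from above tightens; starts with the bar within 0.3 rad of the clamp's x, turns up to 3.7 rad on.
- handle_end (a point): Centre of one ball end of the bar, 50 mm from the screw axis. Turning effort: about 0.28 N m running free; it stays where left. Once the foot bears on the plate it rises 5 mN m per newton of clamping, roughly 0.4 N m per further radian. Firm is about 35 N: some 0.17 N m above running free, about 0.4 rad past first contact. Under 20 N is loose, over 50 N too tight; at 60 N the acrylic cracks.
- pusher: Steel push rod the screw drives straight down, 5 mm per radian of handle. Carries a spring-backed steel foot, 26 mm across (its force counts as the rod's). Origin on the axis, 45 mm above the bench when the bar is along the clamp's x. A jam nut sets how far the foot stands below the rod, a new amount each time, unreported: it starts 3 to 11 mm above the plate, 0.5 to 2.2 rad of free turning.
- router: Bystander: compact black router standing on its base, 90 mm across, 185 mm high. Origin under its centre.
- mug: Bystander: white ceramic mug with pencils, 80 mm across, 92 mm high (pencils to 175 mm). Origin under its centre.
- pad: Bystander: orange hard silicone sanding pad, 110 x 70 x 28 mm. Origin under its centre.
- wrench: Bystander: flat stainless collet wrench, 140 mm long, lying flat. Origin under its middle.
Things that resemble listed ones, but are neither listed nor needed, are in the scene too. What is shaped like the clamp but red is not meant.

How it is judged:
On the way, in this order (a step that is already met when the one before it is completed fails the run):
1. the plate lies flat with its end butted square and centred against the stop, the foot not yet on it (x of plate_end in the frame of stop above -0.0025 m and y of plate_end in the frame of stop between -0.012 and 0.012 m and angle between the x axis of plate and the x axis of stop, either way round below 0.07 rad and height (world z) of plate_end below 0.003 m and angle between plate's own z axis and vertical below 0.03 rad and contact force between pusher and plate below 3 N), for 0.2 s.
2. the foot clamps the plate with at least 20 N (x of plate_end in the frame of stop above -0.0025 m and y of plate_end in the frame of stop between -0.012 and 0.012 m and angle between the x axis of plate and the x axis of stop, either way round below 0.07 rad and height (world z) of plate_end below 0.003 m and angle between plate's own z axis and vertical below 0.03 rad and contact force between pusher and plate above 20 N), for 0.2 s.
At the end, for the whole second after the job is handed in: The plate lies flat and still, its bare end within 2.5 mm of the stop's face, within 12 mm of its middle and within 0.07 rad of square; the clamp's foot presses on it with 20 to 52 N; the handle is at rest and released (all of step 2 and contact force between pusher and plate below 52 N and linear speed of plate below 0.01 m/s and angular speed of handle below 0.05 rad/s); the robot touches nothing.
It fails at once if the plate is over-tightened: more than 60 N of clamping force (contact force between pusher and plate above 60 N).
It fails at once if the plate is rammed against the stop with more than 30 N (contact force between stop and plate above 30 N).
It fails at once if a bystander is moved by more than 20 mm (distance of any of router, mug, pad, wrench from where it was at the start of the episode above 0.02 m).
It also fails if it takes over 72 s, if anything falls off the work surface, if the arm or the gripper's body presses on something with over 40 N, if the wrist force passes 120 N, or if a joint passes its speed limit or range.

## Working session

There is one attempt and no reset: what is moved stays moved. The work goes in short steps, Python scripts to look and compute and a tool call to move; the robot and the scene stay as the last step left them, time stands still between calls to the robot, and variables do not carry over. Pictures are saved under pics/ and viewed, at most 10 in all, crops included, and the job is handed in when it is done.

Besides the shell and the picture viewer there is one more tool, called after "Request:" as name(argument=value, ...) on one line, values as JSON. apply_moves: Moves the arm, as the interface text tells. Shift numbers are shares of 0.1 m and turn numbers shares of 90 degrees, none past 1 either way. Its arguments: {"type":"object","properties":{"commands":{"type":"array"},"newtons":{"type":"number"}},"required":["commands"]}

```bash
mkdir -p pics
cat > h.py <<'E'
import numpy as np, cv2
from station import observe, vision, arm
def snap(n,f):
    c=vision.camera(n); np.savez(f'pics/{f}.npz',**c); cv2.imwrite(f'pics/{f}.png',np.ascontiguousarray(c['pixels'][:,:,::-1])); return c
E
python3 - <<'E'
from h import *
s=observe(); print(s)
for n in('side','top'):
    c=snap(n,n+'0'); print(n,c['camera_matrix'],c['origin'],c['orientation'])
print(arm.hold_point_z)
E
```

```text
{'time': 0.0, 'joints': array([ 1.13420292,  0.62932667,  0.03844836,  1.51836707, -0.02698667,
        0.99630491, -0.01999984]), 'qd': array([-8.04920414e-05, -4.79164293e-04,  1.83919033e-03,  5.85795924e-05,
        1.16501782e-04,  1.20928614e-03,  3.69280193e-04]), 'joint_efforts': array([ 1.54872018e-04, -5.63395858e+01,  1.22634351e+00, -1.93446833e+01,
        1.10880670e-02,  1.04918561e-02, -6.51873094e-06]), 'ee_pos': array([ 0.23532423, -0.60523589,  0.23040212]), 'eef_rot': array([-3.13970525e+00,  3.89079954e-05,  3.70795697e-01]), 'contact_force': array([-0.21776588, -0.90120275, -0.01217851]), 'torque': array([-0.03724795, -0.04095792, -0.05171546]), 'grip_force': 0.0, 'finger_gap': 0.08515611165702831}
side [[386.95049412   0.         246.15482108]
 [  0.         386.95049412 189.96315428]
 [  0.           0.           1.        ]] [0.22790864 0.60449508 0.9387095 ] [-2.47020262 -0.01617299 -2.72618395]
top [[367.30172657   0.         251.52066655]
 [  0.         367.30172657 193.20188355]
 [  0.           0.           1.        ]] [ 0.24470959 -0.03264281  1.09876451] [-2.92204659e+00 -1.88694753e-03 -1.55800654e+00]
0.0187
```

View pics/side0.png

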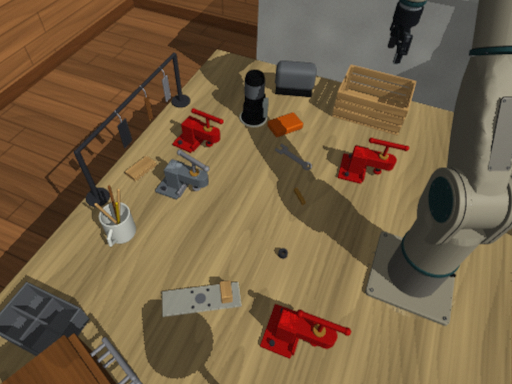

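View pics/top0.png

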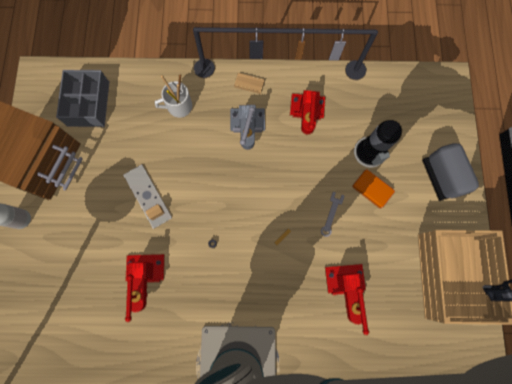

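The side view shows the grey clamp near (185,175) and the plate near (202,298), with its block at (226,290). In the top view the clamp is near (247,120), the plate near (148,195) and the block at (154,212).

Lookalikes in the top view are three red clamps at (308,110), (143,280) and (350,290), a loose birch strip at (250,82) and a small strip at (282,237). I choose the grey clamp and the clear plate with the block, and will check them in one crop.

Run:
```python
import cv2,numpy as np
t=cv2.imread('pics/top0.png');s=cv2.imread('pics/side0.png')
def c(i,x,y,w=80,h=60,k=5): return cv2.resize(i[y:y+h,x:x+w],None,fx=k,fy=k,interpolation=cv2.INTER_CUBIC)
m=np.vstack([np.hstack([c(t,208,92),c(s,145,145)]),np.hstack([c(t,110,164,80,65)[:300*325//300,:400][:300],c(s,158,268)])])
cv2.imwrite('pics/m0.png',m)
```

```text
(no output)
```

View pics/m0.png

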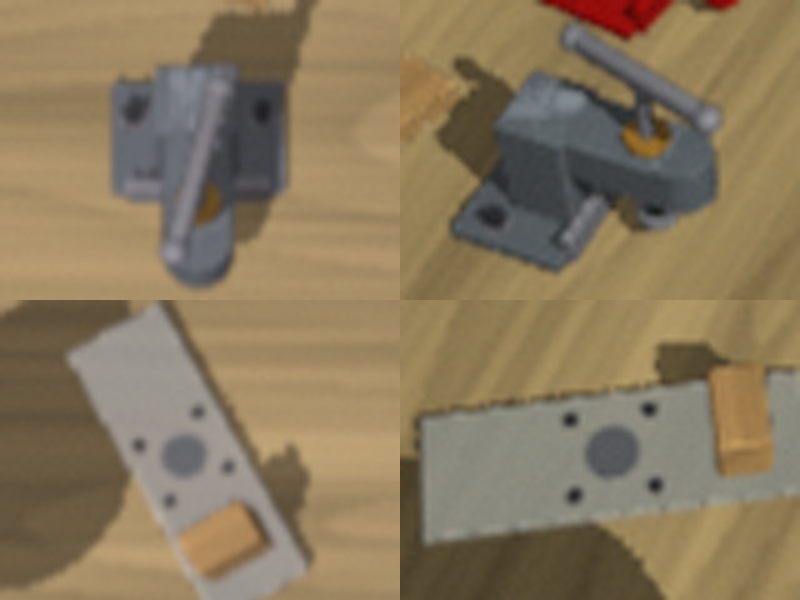

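The crops confirm the grey clamp with its brass bush. The bar's ball ends are at top (252,110) and (243,143), and at side (179.6,152.4) and (286.8,168.6 in crop scale). The clear plate has its birch block near (154,212) top, and its bare end towards the upper left.

```bash
cat >> h.py <<'E'
from scipy.spatial.transform import Rotation as Ro
def ray(c,u,v):
    d=Ro.from_euler('xyz',c['orientation']).as_matrix()@np.linalg.solve(c['camera_matrix'],[u,v,1.]); return np.array(c['origin']),d/np.linalg.norm(d)
def atz(c,u,v,z):
    o,d=ray(c,u,v); return o+d*(z-o[2])/d[2]
def tri(a,b):
    (o,d),(p,e)=a,b
    t=np.linalg.lstsq(np.c_[d,-e],p-o,rcond=None)[0]; P,Q=o+d*t[0],p+e*t[1]
    return (P+Q)/2,np.linalg.norm(P-Q)
E
python3 - <<'E'
from h import *
np.set_printoptions(precision=4,suppress=True)
T=np.load('pics/top0.npz');S=np.load('pics/side0.npz')
f=lambda x,y,ox,oy:((x+.5)/5-.5+ox,(y+.5)/5-.5+oy)
tc=lambda x,y:f(x,y,208,92); sc=lambda x,y:f(x,y,145-80,145)
tp=lambda x,y:f(x,y-300,110,164); sp=lambda x,y:f(x-400,y-300,158,268)
sc=lambda x,y:f(x-400,y,145,145)
for n,a,b in [('ballfar',tc(220,88),sc(573,37)),('ballnear',tc(174,253),sc(709,118)),
 ('endL',tp(68,355),sp(424,543)),('endR',tp(160,305),sp(420,415)),
 ('blk1',tp(178,540),sp(725,445)),('blk2',tp(235,502),sp(710,372)),('blk3',tp(268,538),sp(765,366)),('blk4',tp(210,578),sp(770,438))]:
    print(n,*tri(ray(T,*a),ray(S,*b)),atz(T,*a,.008),atz(S,*b,.008))
for p in [(125,198),(268,195),(125,180),(270,180)]: print('stop',atz(T,*tc(*p),.022))
for p in [(112,195),(112,82),(287,82),(287,195)]: print('base',atz(T,*tc(*p),.012))
print('nose',atz(T,*tc(198,272),.085), 'arm sides', atz(T,*tc(162,240),.085),atz(T,*tc(235,240),.085),atz(T,*tc(157,66),.085),atz(T,*tc(238,66),.085))
print('sidestop top ends',atz(S,*sc(605,198),.022),atz(S,*sc(565,238),.022))
for c,pts in((T,[tp(184,457)]),(S,[sp(612,453)])):print('disc',atz(c,*pts[0],.008))
E
```

```text
ballfar [ 0.7015 -0.0288  0.1396] 0.0002914656026527028 [ 0.7641 -0.0283  0.008 ] [ 0.7798 -0.1332  0.008 ]
ballnear [ 0.602  -0.0047  0.1416] 3.463367847197427e-05 [ 0.6518 -0.0009  0.008 ] [ 0.6647 -0.1069  0.008 ]
endL [0.5413 0.3644 0.0057] 0.0016183207438206842 [0.5415 0.3638 0.008 ] [0.5397 0.365  0.008 ]
endR [0.5748 0.3095 0.0091] 0.0017074378014620385 [0.5743 0.3097 0.008 ] [0.5762 0.3092 0.008 ]
blk1 [0.4198 0.2753 0.049 ] 0.0009829106181727418 [0.4272 0.2874 0.008 ] [0.4282 0.2602 0.008 ]
blk2 [0.443  0.2441 0.0483] 0.0004773998432994514 [0.4509 0.2548 0.008 ] [0.4525 0.2278 0.008 ]
blk3 [0.4228 0.2259 0.0383] 0.0024175558290096396 [0.4291 0.2334 0.008 ] [0.4281 0.2132 0.008 ]
blk4 [0.4018 0.2587 0.0372] 0.003214064699861468 [0.4044 0.2665 0.008 ] [0.4091 0.2475 0.008 ]
stop [0.6825 0.03   0.022 ]
stop [ 0.6857 -0.0593  0.022 ]
stop [0.6944 0.0303 0.022 ]
stop [ 0.6957 -0.0604  0.022 ]
base [0.6884 0.0388 0.012 ]
base [0.7653 0.0408 0.012 ]
base [ 0.7669 -0.0711  0.012 ]
base [ 0.6899 -0.0715  0.012 ]
nose [ 0.6116 -0.0173  0.085 ] arm sides [0.631  0.0041 0.085 ] [ 0.6316 -0.0386  0.085 ] [0.7411 0.0092 0.085 ] [ 0.7417 -0.0392  0.085 ]
sidestop top ends [ 0.6856 -0.0118  0.022 ] [0.6921 0.0253 0.022 ]
disc [0.4783 0.2876 0.008 ]
disc [0.478  0.2872 0.008 ]
```

```bash
cat >> h.py <<'E'
def plan(*wps):
    """each wp = x,y,z,yaw (tool down); prints share rows per call starting from the measured pose"""
    s=observe(); p=s['ee_pos']; R=Ro.from_euler('xyz',s['eef_rot'])
    print('t %.2f pos %s rpy %s F %s M %s gap %.4f grip %.1f'%(s['time'],p.round(4),np.round(s['eef_rot'],3),s['contact_force'].round(2),s['torque'].round(3),s['finger_gap'],s['grip_force']))
    for w in wps:
        G=Ro.from_euler('xyz',[np.pi,0,w[3]]); d=R.inv().apply(np.array(w[:3])-p)/.1; r=(R.inv()*G).as_rotvec()/(np.pi/2)
        print(w,'shift',d.round(3),'turn',r.round(3),'' if max(abs(d).max(),abs(r).max())<=1 else 'TOO BIG')
        p,R=np.array(w[:3]),G
E
python3 - <<'E'
from h import *
y=.371
plan((.30,-.50,.26,y),(.375,-.38,.26,y+.6),(.44,-.26,.26,y+1.4),(.46,-.13,.26,y+2.2),(.455,0.0,.26,y+2.8),(.44,.13,.26,y+3.3),(.4215,.2535,.20,.547+np.pi))
E
```

```text
t 0.10 pos [ 0.2353 -0.6053  0.2305] rpy [-3.14   0.     0.371] F [-0.58 -0.3  -0.4 ] M [-0.014  0.004 -0.039] gap 0.0855 grip 0.0
(0.3, -0.5, 0.26, 0.371) shift [ 0.984 -0.748 -0.294] turn [-0.001  0.    -0.   ] 
(0.375, -0.38, 0.26, 0.971) shift [ 1.134 -0.846 -0.   ] turn [ 0.     0.    -0.382] TOO BIG
(0.44, -0.26, 0.26, 1.771) shift [ 1.357 -0.141 -0.   ] turn [ 0.     0.    -0.509] TOO BIG
(0.46, -0.13, 0.26, 2.571) shift [1.234 0.455 0.   ] turn [-0.     0.    -0.509] TOO BIG
(0.455, 0.0, 0.26, 3.171) shift [0.744 1.067 0.   ] turn [ 0.     0.    -0.382] TOO BIG
(0.44, 0.13, 0.26, 3.671) shift [0.112 1.304 0.   ] turn [ 0.     0.    -0.318] TOO BIG
(0.4215, 0.2535, 0.2, 3.6885926535897933) shift [-0.464  1.159  0.6  ] turn [-0.     0.    -0.011] TOO BIG
```

Run:
```python
from h import *
y=.371
plan((.30,-.50,.26,y),(.36,-.395,.26,y+.4),(.42,-.275,.26,y+.8),(.45,-.18,.26,y+1.4),(.465,-.085,.26,y+2.),(.465,0.02,.26,y+2.6),(.455,.115,.26,y+3.1),(.44,.19,.24,.547+np.pi),(.4215,.2535,.15,.547+np.pi))
```

```text
t 0.10 pos [ 0.2353 -0.6053  0.2305] rpy [-3.14   0.     0.371] F [-0.58 -0.3  -0.4 ] M [-0.014  0.004 -0.039] gap 0.0855 grip 0.0
(0.3, -0.5, 0.26, 0.371) shift [ 0.984 -0.748 -0.294] turn [-0.001  0.    -0.   ] 
(0.36, -0.395, 0.26, 0.771) shift [ 0.94  -0.761 -0.   ] turn [ 0.     0.    -0.255] 
(0.42, -0.275, 0.26, 1.171) shift [ 1.267 -0.443 -0.   ] turn [-0.     0.    -0.255] TOO BIG
(0.45, -0.18, 0.26, 1.771) shift [ 0.992 -0.093 -0.   ] turn [ 0.     0.    -0.382] 
(0.465, -0.085, 0.26, 2.371) shift [0.901 0.336 0.   ] turn [ 0.     0.    -0.382] 
(0.465, 0.02, 0.26, 2.971) shift [0.731 0.753 0.   ] turn [-0.     0.    -0.382] 
(0.455, 0.115, 0.26, 3.471) shift [0.26  0.919 0.   ] turn [-0.     0.    -0.318] 
(0.44, 0.19, 0.24, 3.6885926535897933) shift [-0.101  0.758  0.2  ] turn [-0.     0.    -0.139] 
(0.4215, 0.2535, 0.15, 3.6885926535897933) shift [-0.172  0.639  0.9  ] turn [0. 0. 0.]
```

Request:
apply_moves(commands=[[0.25, -0.19, -0.08, 0, 0, 0, -1], [0.5, -0.38, -0.15, 0, 0, 0, -1], [0.75, -0.56, -0.22, 0, 0, 0, -1], [0.98, -0.75, -0.29, 0, 0, 0, -1], [0.98, -0.75, -0.29, 0, 0, 0, -1], [0.98, -0.75, -0.29, 0, 0, 0, -1], [0.98, -0.75, -0.29, 0, 0, 0, -1], [0.98, -0.75, -0.29, 0, 0, 0, -1]])

```text
time: 0.9
ee_pos: [0.2986, -0.5013, 0.2599]
eef_rot: [-3.141, 0.001, 0.369]
contact_force: [0.4, -1.2, 0.9]
finger_gap: 0.0857
grip_force: 0.0
```

Request:
apply_moves(commands=[[0.24, -0.19, 0, 0, 0, -0.06, -1], [0.47, -0.38, 0, 0, 0, -0.12, -1], [0.7, -0.57, 0, 0, 0, -0.18, -1], [0.94, -0.76, 0, 0, 0, -0.25, -1], [0.94, -0.76, 0, 0, 0, -0.25, -1], [0.94, -0.76, 0, 0, 0, -0.25, -1], [0.94, -0.76, 0, 0, 0, -0.25, -1], [0.94, -0.76, 0, 0, 0, -0.25, -1]])

```text
time: 1.7
ee_pos: [0.3588, -0.3969, 0.2601]
eef_rot: [-3.142, 0.001, 0.76]
contact_force: [0.0, 0.4, -0.7]
finger_gap: 0.0854
grip_force: 0.0
```

Request:
apply_moves(commands=[[0.25, -0.1, 0, 0, 0, -0.06, -1], [0.5, -0.2, 0, 0, 0, -0.12, -1], [0.75, -0.3, 0, 0, 0, -0.18, -1], [1, -0.4, 0, 0, 0, -0.25, -1], [1, -0.4, 0, 0, 0, -0.25, -1], [1, -0.4, 0, 0, 0, -0.25, -1], [1, -0.4, 0, 0, 0, -0.25, -1], [1, -0.4, 0, 0, 0, -0.25, -1]])

```text
time: 2.5
ee_pos: [0.404, -0.2983, 0.2603]
eef_rot: [-3.142, 0.001, 1.155]
contact_force: [0.1, 0.1, 0.1]
finger_gap: 0.0854
grip_force: 0.0
```

Run:
```python
from h import *
y=.371
plan((.45,-.20,.26,y+1.3),(.465,-.1,.26,y+1.9),(.465,0.0,.26,y+2.6),(.455,.10,.26,y+3.1),(.44,.18,.24,.547+np.pi),(.4215,.2535,.15,.547+np.pi))
```

```text
t 2.50 pos [ 0.404  -0.2983  0.2603] rpy [-3.142e+00  1.000e-03  1.155e+00] F [0.1  0.05 0.13] M [ 0.027  0.024 -0.01 ] gap 0.0854 grip 0.0
(0.45, -0.2, 0.26, 1.671) shift [1.085 0.024 0.002] turn [-0.     0.    -0.329] TOO BIG
(0.465, -0.1, 0.26, 2.271) shift [0.98  0.249 0.   ] turn [ 0.     0.    -0.382] 
(0.465, 0.0, 0.26, 2.971) shift [0.765 0.644 0.   ] turn [ 0.     0.    -0.446] 
(0.455, 0.1, 0.26, 3.471) shift [0.268 0.969 0.   ] turn [-0.     0.    -0.318] 
(0.44, 0.18, 0.24, 3.6885926535897933) shift [-0.117  0.806  0.2  ] turn [-0.     0.    -0.139] 
(0.4215, 0.2535, 0.15, 3.6885926535897933) shift [-0.224  0.724  0.9  ] turn [0. 0. 0.]
```

Request:
apply_moves(commands=[[0.25, 0, 0, 0, 0, -0.08, -1], [0.5, 0.01, 0, 0, 0, -0.16, -1], [0.75, 0.02, 0, 0, 0, -0.24, -1], [1, 0.02, 0, 0, 0, -0.33, -1], [1, 0.02, 0, 0, 0, -0.33, -1], [1, 0.02, 0, 0, 0, -0.33, -1], [1, 0.02, 0, 0, 0, -0.33, -1], [1, 0.02, 0, 0, 0, -0.33, -1]])

```text
time: 3.3
ee_pos: [0.4459, -0.208, 0.2602]
eef_rot: [-3.141, 0.0, 1.672]
contact_force: [0.3, 0.6, -0.3]
finger_gap: 0.0853
grip_force: 0.0
```

Request:
apply_moves(commands=[[0.25, 0.06, 0, 0, 0, -0.08, -1], [0.5, 0.12, 0, 0, 0, -0.16, -1], [0.75, 0.19, 0, 0, 0, -0.24, -1], [0.98, 0.25, 0, 0, 0, -0.32, -1], [0.98, 0.25, 0, 0, 0, -0.38, -1], [0.98, 0.25, 0, 0, 0, -0.38, -1], [0.98, 0.25, 0, 0, 0, -0.38, -1], [0.98, 0.25, 0, 0, 0, -0.38, -1]])

```text
time: 4.1
ee_pos: [0.461, -0.1077, 0.2603]
eef_rot: [-3.141, 0.0, 2.268]
contact_force: [-0.3, -0.1, -0.2]
finger_gap: 0.0854
grip_force: 0.0
```

Request:
apply_moves(commands=[[0.19, 0.16, 0, 0, 0, -0.08, -1], [0.38, 0.32, 0, 0, 0, -0.16, -1], [0.57, 0.48, 0, 0, 0, -0.24, -1], [0.76, 0.64, 0, 0, 0, -0.32, -1], [0.76, 0.64, 0, 0, 0, -0.4, -1], [0.76, 0.64, 0, 0, 0, -0.45, -1], [0.76, 0.64, 0, 0, 0, -0.45, -1], [0.76, 0.64, 0, 0, 0, -0.45, -1]])

```text
time: 4.9
ee_pos: [0.4612, -0.0079, 0.2603]
eef_rot: [-3.141, -0.0, 2.974]
contact_force: [-0.2, 0.3, -0.1]
finger_gap: 0.0855
grip_force: 0.0
```

Request:
apply_moves(commands=[[0.07, 0.24, 0, 0, 0, -0.08, -1], [0.14, 0.48, 0, 0, 0, -0.16, -1], [0.2, 0.72, 0, 0, 0, -0.24, -1], [0.27, 0.97, 0, 0, 0, -0.32, -1], [0.27, 0.97, 0, 0, 0, -0.32, -1], [0.27, 0.97, 0, 0, 0, -0.32, -1], [0.27, 0.97, 0, 0, 0, -0.32, -1], [0.27, 0.97, 0, 0, 0, -0.32, -1]])

```text
time: 5.7
ee_pos: [0.4504, 0.0916, 0.2602]
eef_rot: [-3.141, -0.0, -2.805]
contact_force: [-0.1, -0.6, 0.1]
finger_gap: 0.0855
grip_force: 0.0
```

Run:
```python
from h import *
plan((.44,.18,.22,.547+np.pi),(.4215,.2535,.13,.547+np.pi))
print(observe()['joints'].round(2))
```

```text
t 5.70 pos [0.4504 0.0916 0.2602] rpy [-3.141 -0.    -2.805] F [-0.06 -0.64  0.07] M [ 0.048 -0.015 -0.061] gap 0.0855 grip 0.0
(0.44, 0.18, 0.22, 3.6885926535897933) shift [-0.194  0.869  0.401] turn [-0.    -0.    -0.134] 
(0.4215, 0.2535, 0.13, 3.6885926535897933) shift [-0.224  0.724  0.9  ] turn [0. 0. 0.] 
[ 0.37  0.43 -0.88  1.97  0.41  0.93  1.19]
```

Request:
apply_moves(commands=[[-0.05, 0.22, 0.1, 0, 0, -0.03, -1], [-0.1, 0.44, 0.2, 0, 0, -0.07, -1], [-0.15, 0.66, 0.3, 0, 0, -0.1, -1], [-0.19, 0.87, 0.4, 0, 0, -0.135, -1], [-0.19, 0.87, 0.4, 0, 0, -0.135, -1], [-0.19, 0.87, 0.4, 0, 0, -0.135, -1], [-0.19, 0.87, 0.4, 0, 0, -0.135, -1], [-0.19, 0.87, 0.4, 0, 0, -0.135, -1]])

```text
time: 6.5
ee_pos: [0.4398, 0.1798, 0.2206]
eef_rot: [-3.141, 0.0, -2.593]
contact_force: [0.0, -0.2, 0.4]
finger_gap: 0.0852
grip_force: 0.0
```

Request:
apply_moves(commands=[[-0.05, 0.18, 0.2, 0, 0, 0, -1], [-0.11, 0.36, 0.4, 0, 0, 0, -1], [-0.17, 0.54, 0.6, 0, 0, 0, -1], [-0.22, 0.72, 0.8, 0, 0, 0, -1], [-0.22, 0.72, 0.9, 0, 0, 0, -1], [-0.22, 0.72, 0.9, 0, 0, 0, -1], [-0.22, 0.72, 0.9, 0, 0, 0, -1], [-0.22, 0.72, 0.9, 0, 0, 0, -1]])

```text
time: 7.3
ee_pos: [0.4212, 0.2531, 0.1311]
eef_rot: [-3.141, 0.001, -2.592]
contact_force: [-0.6, 0.3, -0.2]
finger_gap: 0.0852
grip_force: 0.0
```

Run:
```python
from h import *
plan((.4215,.2535,.06,.547+np.pi),(.4215,.2535,.016,.547+np.pi))
T=snap('top','t1');S=snap('side','s1')
def c(i,x,y,w=100,h=75,k=4): 
    i=np.ascontiguousarray(i['pixels'][:,:,::-1]);return cv2.resize(i[y:y+h,x:x+w],None,fx=k,fy=k,interpolation=cv2.INTER_CUBIC)
cv2.imwrite('pics/m1.png',np.hstack([c(T,105,160),c(S,160,240)]))
```

```text
t 7.30 pos [0.4212 0.2531 0.1311] rpy [-3.141e+00  1.000e-03 -2.592e+00] F [-0.58  0.26 -0.2 ] M [-0.021  0.048 -0.01 ] gap 0.0852 grip 0.0
(0.4215, 0.2535, 0.06, 3.6885926535897933) shift [-0.004  0.003  0.711] turn [-0.001  0.001  0.001] 
(0.4215, 0.2535, 0.016, 3.6885926535897933) shift [ 0.   -0.    0.44] turn [0. 0. 0.]
```

View pics/m1.png

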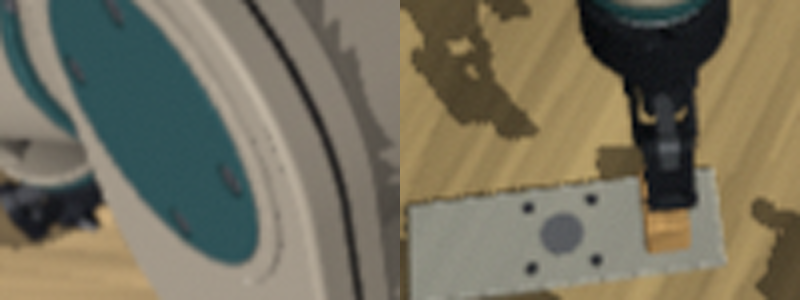

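The arm hides the top view. In the side view the open fingers hang straight over the block at about side (327,297), as planned, so I descend.

Request:
apply_moves(commands=[[0, 0, 0.2, 0, 0, 0, -1], [0, 0, 0.4, 0, 0, 0, -1], [0, 0, 0.55, 0, 0, 0, -1], [0, 0, 0.7, 0, 0, 0, -1], [0, 0, 0.75, 0, 0, 0, -1], [0, 0, 0.8, 0, 0, 0, -1], [0, 0, 0.85, 0, 0, 0, -1], [0, 0, 0.9, 0, 0, 0, -1]])

```text
time: 8.2
ee_pos: [0.4207, 0.2542, 0.0405]
eef_rot: [3.142, 0.001, -2.59]
contact_force: [-0.9, -0.0, -0.1]
finger_gap: 0.0852
grip_force: 0.0
```

Request:
apply_moves(commands=[[0, 0, 0.1, 0, 0, 0, -1], [0, 0, 0.15, 0, 0, 0, -1], [0, 0, 0.2, 0, 0, 0, -1], [0, 0, 0.25, 0, 0, 0, -1], [0, 0, 0.25, 0, 0, 0, -1], [0, 0, 0.25, 0, 0, 0, 0], [0, 0, 0.25, 0, 0, 0, 0.3], [0, 0, 0.25, 0, 0, 0, 0.5]], newtons=25)

```text
time: 9.0
ee_pos: [0.4205, 0.2539, 0.0156]
eef_rot: [-3.141, 0.0, -2.59]
contact_force: [0.5, -1.7, 4.9]
finger_gap: 0.0441
grip_force: 4.9
```

Request:
apply_moves(commands=[[0, 0, 0, 0, 0, 0, 1], [0, 0, 0, 0, 0, 0, 1], [0, 0, 0, 0, 0, 0, 1], [0, 0, 0, 0, 0, 0, 1], [0, 0, 0, 0, 0, 0, 1], [0, 0, 0, 0, 0, 0, 1], [0, 0, 0, 0, 0, 0, 1], [0, 0, 0, 0, 0, 0, 1]])

```text
time: 9.8
ee_pos: [0.4205, 0.2539, 0.0156]
eef_rot: [-3.141, 0.001, -2.59]
contact_force: [-0.3, -0.9, 4.9]
finger_gap: 0.0441
grip_force: 26.7
```

Request:
apply_moves(commands=[[0, 0, 0, 0, 0, 0, 1], [0, 0, 0, 0, 0, 0, 1], [0, 0, -0.05, 0, 0, 0, 1], [0, 0, -0.1, 0, 0, 0, 1], [0, 0, -0.15, 0, 0, 0, 1], [0, 0, -0.2, 0, 0, 0, 1], [0, 0, -0.2, 0, 0, 0, 1], [0, 0, -0.2, 0, 0, 0, 1]], newtons=60)

```text
time: 10.6
ee_pos: [0.4204, 0.2539, 0.0354]
eef_rot: [3.142, 0.0, -2.59]
contact_force: [-0.2, 0.1, -1.5]
finger_gap: 0.0431
grip_force: 61.0
```

Run:
```python
from h import *
p=np.pi
plan((.4205,.16,.036,p+.4),(.425,.065,.036,p+.2),(.43,-.0195,.036,p+.015),(.43,-.0195,.018,p+.015))
```

```text
t 10.60 pos [0.4204 0.2539 0.0354] rpy [ 3.142  0.    -2.59 ] F [-0.22  0.09 -1.46] M [ 0.004  0.124 -0.005] gap 0.0431 grip 61.0
(0.4205, 0.16, 0.036, 3.541592653589793) shift [ 0.491 -0.801 -0.006] turn [0.    0.    0.096] 
(0.425, 0.065, 0.036, 3.3415926535897933) shift [ 0.328 -0.893 -0.   ] turn [ 0.    -0.     0.127] 
(0.43, -0.0195, 0.036, 3.1565926535897932) shift [ 0.119 -0.838 -0.   ] turn [ 0.    -0.     0.118] 
(0.43, -0.0195, 0.018, 3.1565926535897932) shift [ 0.   -0.    0.18] turn [0. 0. 0.]
```

Request:
apply_moves(commands=[[0.06, -0.1, 0, 0, 0, 0.01, 1], [0.14, -0.22, 0, 0, 0, 0.03, 1], [0.22, -0.36, 0, 0, 0, 0.04, 1], [0.3, -0.5, 0, 0, 0, 0.06, 1], [0.38, -0.62, 0, 0, 0, 0.075, 1], [0.44, -0.72, 0, 0, 0, 0.09, 1], [0.48, -0.78, 0, 0, 0, 0.096, 1], [0.49, -0.8, 0, 0, 0, 0.096, 1]])

```text
time: 11.4
ee_pos: [0.4204, 0.1591, 0.0353]
eef_rot: [-3.141, -0.0, -2.742]
contact_force: [-0.0, 0.8, -1.3]
finger_gap: 0.0432
grip_force: 61.0
```

Request:
apply_moves(commands=[[0.04, -0.11, 0, 0, 0, 0.015, 1], [0.09, -0.25, 0, 0, 0, 0.03, 1], [0.15, -0.4, 0, 0, 0, 0.05, 1], [0.2, -0.55, 0, 0, 0, 0.08, 1], [0.25, -0.7, 0, 0, 0, 0.1, 1], [0.3, -0.8, 0, 0, 0, 0.12, 1], [0.32, -0.87, 0, 0, 0, 0.127, 1], [0.33, -0.89, 0, 0, 0, 0.127, 1]])

```text
time: 12.2
ee_pos: [0.4248, 0.0643, 0.0353]
eef_rot: [-3.141, -0.0, -2.942]
contact_force: [0.3, -0.8, -2.0]
finger_gap: 0.0433
grip_force: 61.1
```

Request:
apply_moves(commands=[[0.02, -0.11, 0, 0, 0, 0.015, 1], [0.04, -0.25, 0, 0, 0, 0.03, 1], [0.06, -0.4, 0, 0, 0, 0.05, 1], [0.08, -0.55, 0, 0, 0, 0.07, 1], [0.1, -0.7, 0, 0, 0, 0.09, 1], [0.11, -0.78, 0, 0, 0, 0.11, 1], [0.12, -0.83, 0, 0, 0, 0.118, 1], [0.12, -0.84, 0, 0, 0, 0.118, 1]])

```text
time: 13.0
ee_pos: [0.4298, -0.0196, 0.0353]
eef_rot: [3.142, 0.0, -3.127]
contact_force: [0.8, 0.6, -1.8]
finger_gap: 0.0433
grip_force: 61.2
```

Run:
```python
from h import *
p=np.pi
plan((.43,-.0195,.0165,p+.015))
T=snap('top','t2');S=snap('side','s2')
def c(i,x,y,w=200,h=150,k=4,W=800): 
    i=np.ascontiguousarray(i['pixels'][:,:,::-1]);return cv2.resize(i[y:y+h,x:x+w],None,fx=k,fy=k,interpolation=cv2.INTER_CUBIC)
cv2.imwrite('pics/m2.png',np.hstack([c(T,200,90,100,150),c(S,145,140,100,150)]))
```

```text
t 13.00 pos [ 0.4298 -0.0196  0.0353] rpy [ 3.142  0.    -3.127] F [ 0.83  0.59 -1.8 ] M [ 0.031  0.089 -0.095] gap 0.0433 grip 61.2
(0.43, -0.0195, 0.0165, 3.1565926535897932) shift [-0.002  0.001  0.188] turn [0. 0. 0.]
```

View pics/m2.png

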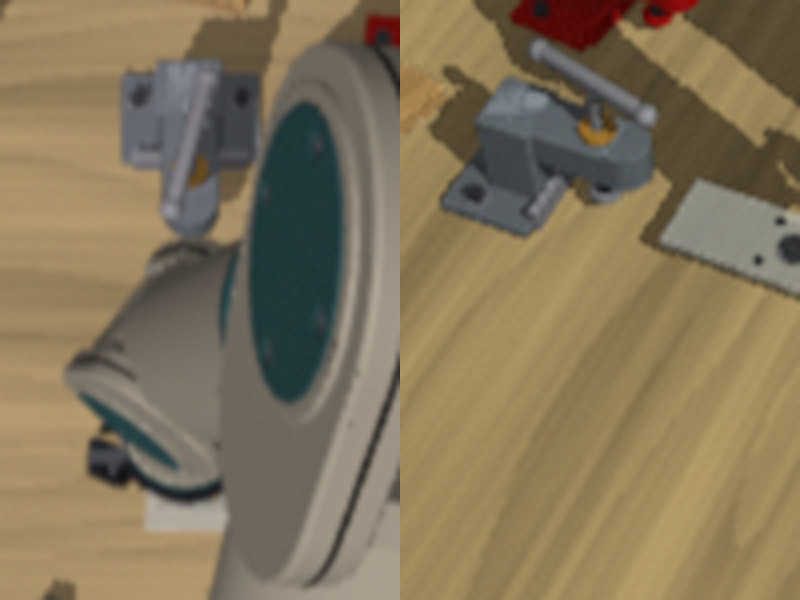

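The side crop shows the plate level, with bare-end corners at about side (219.5,185) and (210,200). The clamp's foot is visible under the nose. In the top view the wrist link comes close to the nose, so I check its clearance in the full side view.

Run:
```python
from h import *
np.set_printoptions(precision=4,suppress=True)
T=np.load('pics/t2.npz');S=np.load('pics/s2.npz')
f=lambda x,y,ox,oy:((x+.5)/4-.5+ox,(y+.5)/4-.5+oy)
a=atz(S,*f(698-400,180,145,140),.0277);b=atz(S,*f(660-400,240,145,140),.0277);print(a,b,(a+b)/2,'yaw',np.arctan2(*(b-a)[:2])*-1, np.linalg.norm(a-b))
for z in(.15,.2,.25,.3,.35):print(z,atz(T,*f(165,245,200,90),z))
```

```text
[ 0.5896 -0.0486  0.0277] [0.5897 0.0141 0.0277] [ 0.5897 -0.0173  0.0277] yaw -0.002254720091788223 0.06274141293800672
0.15 [ 0.5738 -0.0013  0.15  ]
0.2 [ 0.5565 -0.003   0.2   ]
0.25 [ 0.5391 -0.0046  0.25  ]
0.3 [ 0.5218 -0.0063  0.3   ]
0.35 [ 0.5045 -0.0079  0.35  ]
```

View pics/s2.png

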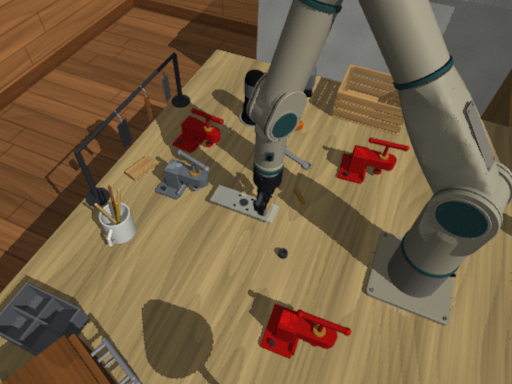

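The wrist stays well above the clamp. The side view (plate corners at about (220,185) and (210,200)) puts the bare end at x = 0.590, y = -0.017, square to the clamp. I lower it onto the bench, reduce the grip and slide it in.

Request:
apply_moves(commands=[[0, -0.01, 0.05, 0, 0, 0, 1], [0, -0.01, 0.1, 0, 0, 0, 1], [0, -0.01, 0.14, 0, 0, 0, 1], [0, -0.01, 0.17, 0, 0, 0, 1], [0, -0.01, 0.185, 0, 0, 0, 1], [0, -0.01, 0.195, 0, 0, 0, 1], [0, -0.01, 0.195, 0, 0, 0, 1], [0, -0.01, 0.195, 0, 0, 0, 1]])

```text
time: 13.9
ee_pos: [0.4299, -0.0203, 0.0159]
eef_rot: [3.141, 0.0, -3.126]
contact_force: [-0.0, -0.2, -0.6]
finger_gap: 0.0431
grip_force: 61.3
```

Run:
```python
from h import *
p=np.pi
plan((.51,-.0175,.0157,p+.015))
```

```text
t 13.90 pos [ 0.4299 -0.0203  0.0159] rpy [ 3.141  0.    -3.126] F [-0.02 -0.24 -0.56] M [0.063 0.048 0.009] gap 0.0431 grip 61.3
(0.51, -0.0175, 0.0157, 3.1565926535897932) shift [-0.801  0.015  0.002] turn [0.    0.    0.001]
```

Request:
apply_moves(commands=[[-0.1, 0, 0, 0, 0, 0, 1], [-0.2, 0, 0, 0, 0, 0, 1], [-0.32, 0, 0, 0, 0, 0, 1], [-0.44, 0.01, 0, 0, 0, 0, 1], [-0.56, 0.01, 0, 0, 0, 0, 1], [-0.67, 0.01, 0, 0, 0, 0, 1], [-0.76, 0.01, 0, 0, 0, 0, 1], [-0.8, 0.01, 0, 0, 0, 0, 1]], newtons=35)

```text
time: 14.7
ee_pos: [0.5106, -0.0181, 0.0158]
eef_rot: [3.141, 0.001, -3.126]
contact_force: [-2.9, -0.1, 2.7]
finger_gap: 0.0429
grip_force: 61.8
```

Request:
apply_moves(commands=[[0, 0, 0, 0, 0, 0, 1], [-0.02, 0, 0, 0, 0, 0, 1], [-0.04, 0, 0, 0, 0, 0, 1], [-0.06, 0, 0, 0, 0, 0, 1], [-0.08, 0, 0, 0, 0, 0, 1], [-0.1, 0, 0, 0, 0, 0, 1], [-0.11, 0, 0, 0, 0, 0, 1], [-0.11, 0, 0, 0, 0, 0, 1]], newtons=20)

```text
time: 15.5
ee_pos: [0.5211, -0.0179, 0.0159]
eef_rot: [3.142, 0.0, -3.126]
contact_force: [-0.3, -0.9, -0.4]
finger_gap: 0.0431
grip_force: 61.6
```

Run:
```python
from h import *
p=np.pi
plan((.5265,-.0175,.0157,p+.015))
S=snap('side','s3')
i=np.ascontiguousarray(S['pixels'][:,:,::-1])
cv2.imwrite('pics/m3.png',cv2.resize(i[140:240,145:278],None,fx=6,fy=6,interpolation=cv2.INTER_CUBIC))
```

```text
t 15.50 pos [ 0.5211 -0.0179  0.0159] rpy [ 3.142  0.    -3.126] F [-0.27 -0.86 -0.44] M [-0.089  0.023 -0.004] gap 0.0431 grip 61.6
(0.5265, -0.0175, 0.0157, 3.1565926535897932) shift [-0.054  0.003  0.002] turn [0. 0. 0.]
```

View pics/m3.png

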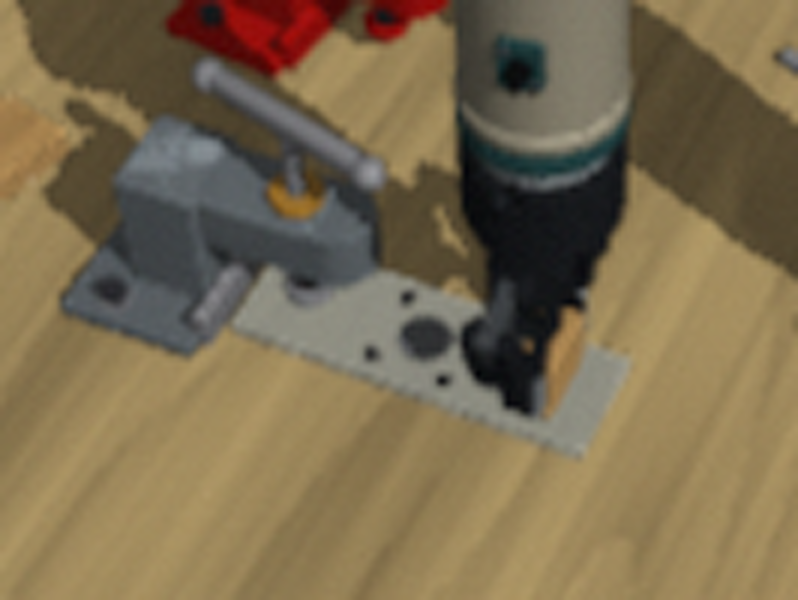

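The plate's end, crop (235,330)–(270,270), stands a few mm short of the stop bar at crop (200,325)–(245,270), with the foot clear above it. The grip stayed at 61 N, so I regrip lightly before the final butt.

Request:
apply_moves(commands=[[0, 0, 0, 0, 0, 0, -0.3], [0, 0, 0, 0, 0, 0, -0.3], [0, 0, 0, 0, 0, 0, 1], [0, 0, 0, 0, 0, 0, 1], [0, 0, 0, 0, 0, 0, 1], [0, 0, 0, 0, 0, 0, 1], [0, 0, 0, 0, 0, 0, 1], [0, 0, 0, 0, 0, 0, 1]], newtons=20)

```text
time: 16.35
ee_pos: [0.521, -0.0179, 0.016]
eef_rot: [-3.142, 0.001, -3.126]
contact_force: [0.8, -0.1, 3.6]
finger_gap: 0.0434
grip_force: 21.5
```

Request:
apply_moves(commands=[[-0.005, 0, 0, 0, 0, 0, 1], [-0.01, 0, 0, 0, 0, 0, 1], [-0.015, 0, 0, 0, 0, 0, 1], [-0.02, 0, 0, 0, 0, 0, 1], [-0.025, 0, 0, 0, 0, 0, 1], [-0.03, 0, 0, 0, 0, 0, 1], [-0.035, 0, 0, 0, 0, 0, 1], [-0.035, 0, 0, 0, 0, 0, 1]])

```text
time: 17.15
ee_pos: [0.522, -0.0179, 0.016]
eef_rot: [-3.141, -0.004, -3.125]
contact_force: [-5.6, -0.2, 10.2]
finger_gap: 0.0439
grip_force: 21.8
```

Run:
```python
from h import *
np.set_printoptions(precision=4,suppress=True)
plan((.5245,-.0179,.016,np.pi+.015))
S=np.load('pics/s3.npz')
f=lambda x,y:((x+.5)/6-.5+145,(y+.5)/6-.5+140)
for n,p,z in[('plate near',(234,331),.008),('plate far vis',(272,268),.008),('stop top front near',(213,329),.022),('stop front far',(250,273),.022),('stop bottom near',(205,330),0),('plate tail',(630,358),.008),('tail near',(582,457),.008)]:
    print(n,atz(S,*f(*p),z))
S=snap('side','s4')
i=np.ascontiguousarray(S['pixels'][:,:,::-1])
cv2.imwrite('pics/m4.png',cv2.resize(i[172:205,165:209],None,fx=18,fy=18,interpolation=cv2.INTER_CUBIC))
```

```text
t 17.15 pos [ 0.522  -0.0179  0.016 ] rpy [-3.141 -0.004 -3.125] F [-5.6  -0.17 10.2 ] M [0.066 1.049 0.015] gap 0.0439 grip 21.8
(0.5245, -0.0179, 0.016, 3.1565926535897932) shift [-0.025  0.    -0.   ] turn [-0.001 -0.002  0.001] 
plate near [0.6778 0.0175 0.008 ]
plate far vis [ 0.6803 -0.0265  0.008 ]
stop top front near [0.6811 0.0296 0.022 ]
stop front far [ 0.6821 -0.0095  0.022 ]
stop bottom near [0.6954 0.018  0.    ]
plate tail [ 0.4888 -0.0498  0.008 ]
tail near [0.486  0.0152 0.008 ]
```

View pics/m4.png

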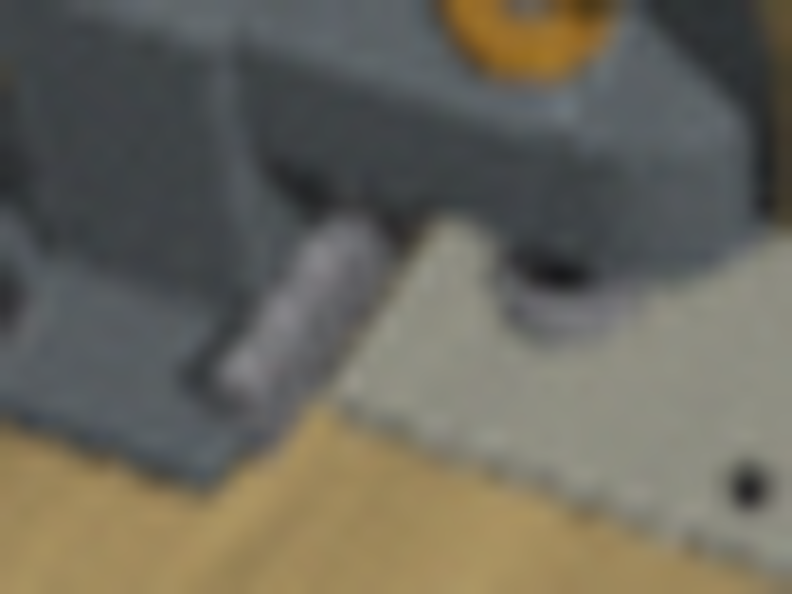

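The crop shows the foot hovering above the plate and a thin wood-coloured sliver, about 1–2 mm, still left between plate end (340,390)–(430,230) and stop. The force is low, so I push a little further.

Request:
apply_moves(commands=[[-0.005, 0, -0.005, 0, 0, 0, 1], [-0.01, 0, -0.005, 0, 0, 0, 1], [-0.01, 0, -0.005, 0, 0, 0, 1], [-0.015, 0, -0.005, 0, 0, 0, 1], [-0.015, 0, -0.005, 0, 0, 0, 1], [-0.02, 0, -0.005, 0, 0, 0, 1], [-0.02, 0, -0.005, 0, 0, 0, 1], [-0.02, 0, -0.005, 0, 0, 0, 1]])

```text
time: 18.0
ee_pos: [0.5256, -0.018, 0.0162]
eef_rot: [-3.141, -0.001, -3.126]
contact_force: [-2.1, -1.0, -0.5]
finger_gap: 0.044
grip_force: 20.5
```

Request:
apply_moves(commands=[[-0.005, 0, 0, 0, 0, 0, 1], [-0.005, 0, 0, 0, 0, 0, 1], [-0.01, 0, 0, 0, 0, 0, 1], [-0.01, 0, 0, 0, 0, 0, 1], [-0.015, 0, 0, 0, 0, 0, 1], [-0.015, 0, 0, 0, 0, 0, 1], [-0.02, 0, 0, 0, 0, 0, 1], [-0.02, 0, 0, 0, 0, 0, 1]])

```text
time: 18.8
ee_pos: [0.5257, -0.0185, 0.016]
eef_rot: [-3.14, -0.004, -3.126]
contact_force: [-7.1, -0.6, 1.7]
finger_gap: 0.0435
grip_force: 20.0
```

Request:
apply_moves(commands=[[-0.005, 0, 0, 0, 0, 0, 1], [-0.01, 0, 0, 0, 0, 0, 1], [-0.015, 0, 0, 0, 0, 0, 1], [-0.015, 0, 0, 0, 0, 0, 1], [-0.015, 0, 0, 0, 0, 0, 1], [-0.015, 0, 0, 0, 0, 0, 1], [-0.015, 0, 0, 0, 0, 0, 1], [-0.015, 0, 0, 0, 0, 0, 1]])

```text
time: 19.6
ee_pos: [0.5259, -0.0187, 0.016]
eef_rot: [-3.139, -0.007, -3.127]
contact_force: [-10.8, -1.1, 5.1]
finger_gap: 0.0434
grip_force: 20.0
```

Run:
```python
from h import *
plan((.5245,-.0179,.016,np.pi+.015))
S=snap('side','s5')
i=np.ascontiguousarray(S['pixels'][:,:,::-1])
cv2.imwrite('pics/m5.png',cv2.resize(i[172:205,165:209],None,fx=18,fy=18,interpolation=cv2.INTER_CUBIC))
```

```text
t 19.60 pos [ 0.5259 -0.0187  0.016 ] rpy [-3.139 -0.007 -3.127] F [-10.82  -1.06   5.14] M [ 0.004  2.011 -0.107] gap 0.0434 grip 20.0
(0.5245, -0.0179, 0.016, 3.1565926535897932) shift [ 0.014  0.008 -0.   ] turn [-0.001 -0.004 -0.   ]
```

View pics/m5.png

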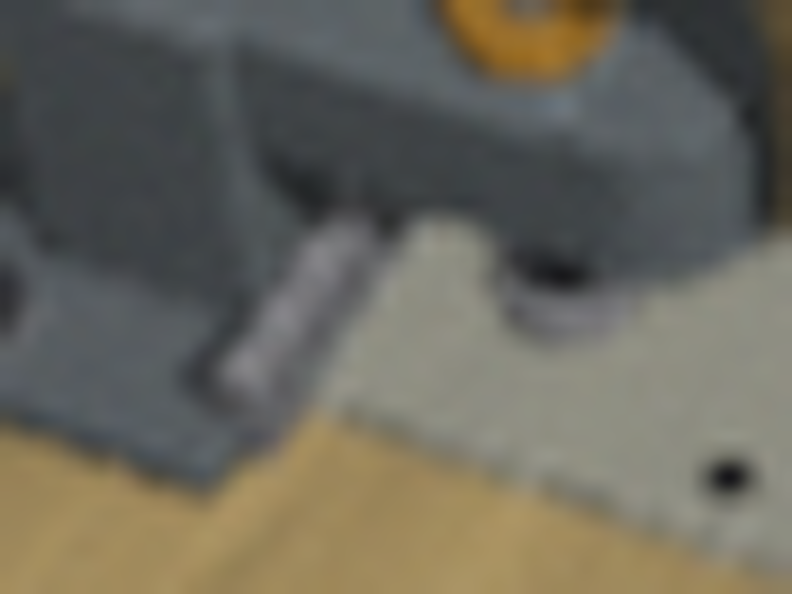

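The plate end now meets the stop with no gap, and the force rise at constant position confirms it. I relax, release and rise.

Request:
apply_moves(commands=[[0.01, 0, 0, 0, 0, 0, 1], [0.02, 0, 0, 0, 0, 0, 1], [0.02, 0, 0, 0, 0, 0, 1], [0.02, 0, 0, 0, 0, 0, -0.3], [0.02, 0, 0, 0, 0, 0, -1], [0.02, 0, 0, 0, 0, 0, -1], [0.02, 0, 0, 0, 0, 0, -1], [0.02, 0, 0, 0, 0, 0, -1]])

```text
time: 20.45
ee_pos: [0.5282, -0.0177, 0.0165]
eef_rot: [3.141, 0.001, -3.126]
contact_force: [1.1, -0.8, -0.0]
finger_gap: 0.0852
grip_force: 0.0
```

Request:
apply_moves(commands=[[0, 0, -0.1, 0, 0, 0, -1], [0, 0, -0.2, 0, 0, 0, -1], [0, 0, -0.35, 0, 0, 0, -1], [0, 0, -0.5, 0, 0, 0, -1], [0, 0, -0.7, 0, 0, 0, -1], [0, 0, -0.9, 0, 0, 0, -1], [0, 0, -1, 0, 0, 0, -1], [0, 0, -1, 0, 0, 0, -1]])

```text
time: 21.25
ee_pos: [0.5289, -0.0179, 0.1182]
eef_rot: [-3.141, 0.004, -3.126]
contact_force: [0.1, -0.5, 0.7]
finger_gap: 0.0849
grip_force: 0.0
```

Request:
apply_moves(commands=[[0, 0, -0.2, 0, 0, 0, -1], [0, 0, -0.4, 0, 0, 0, -1], [0, 0, -0.6, 0, 0, 0, -1], [0, 0, -0.8, 0, 0, 0, -1], [0, 0, -1, 0, 0, 0, -1], [0, 0, -1, 0, 0, 0, -1], [0, 0, -1, 0, 0, 0, -1], [0, 0, -1, 0, 0, 0, -1]])

```text
time: 22.05
ee_pos: [0.5269, -0.0181, 0.2151]
eef_rot: [-3.141, -0.002, -3.126]
contact_force: [-0.2, -0.4, 0.2]
finger_gap: 0.0852
grip_force: 0.0
```

Run:
```python
from h import *
plan((.595,-.017,.22,2.904),(.6517,-.0168,.19,2.904),(.6517,-.0168,.119,2.904))
print(observe()['joints'].round(2))
```

```text
t 22.05 pos [ 0.5269 -0.0181  0.2151] rpy [-3.141e+00 -2.000e-03 -3.126e+00] F [-0.2  -0.42  0.19] M [-0.051 -0.043  0.005] gap 0.0852 grip 0.0
(0.595, -0.017, 0.22, 2.904) shift [-0.681  0.001 -0.05 ] turn [-0.    -0.001  0.161] 
(0.6517, -0.0168, 0.19, 2.904) shift [-0.551  0.135  0.3  ] turn [0. 0. 0.] 
(0.6517, -0.0168, 0.119, 2.904) shift [-0.   -0.    0.71] turn [0. 0. 0.] 
[ 0.51  0.58 -0.81  1.86  0.52  0.92  1.04]
```

Request:
apply_moves(commands=[[-0.15, 0, 0, 0, 0, 0.04, -1], [-0.3, 0, -0.02, 0, 0, 0.08, -1], [-0.45, 0, -0.04, 0, 0, 0.12, -1], [-0.6, 0, -0.05, 0, 0, 0.16, -1], [-0.68, 0, -0.05, 0, 0, 0.16, -1], [-0.68, 0, -0.05, 0, 0, 0.16, -1], [-0.68, 0, -0.05, 0, 0, 0.16, -1], [-0.68, 0, -0.05, 0, 0, 0.16, -1]])

```text
time: 22.85
ee_pos: [0.5948, -0.0168, 0.221]
eef_rot: [-3.141, -0.001, 2.907]
contact_force: [-0.2, -0.4, -0.7]
finger_gap: 0.0853
grip_force: 0.0
```

Request:
apply_moves(commands=[[-0.12, 0.03, 0.05, 0, 0, 0, -1], [-0.24, 0.06, 0.1, 0, 0, 0, -1], [-0.36, 0.09, 0.16, 0, 0, 0, -1], [-0.48, 0.12, 0.22, 0, 0, 0, -1], [-0.55, 0.135, 0.3, 0, 0, 0, -1], [-0.55, 0.135, 0.3, 0, 0, 0, -1], [-0.55, 0.135, 0.3, 0, 0, 0, -1], [-0.55, 0.135, 0.3, 0, 0, 0, -1]])

```text
time: 23.65
ee_pos: [0.6521, -0.0163, 0.1916]
eef_rot: [-3.142, -0.0, 2.906]
contact_force: [0.4, 0.3, 0.1]
finger_gap: 0.0856
grip_force: 0.0
```

Run:
```python
from h import *
plan((.6517,-.0168,.119,2.904))
S=snap('side','s6')
i=np.ascontiguousarray(S['pixels'][:,:,::-1])
cv2.imwrite('pics/m6.png',cv2.resize(i[130:230,140:273],None,fx=6,fy=6,interpolation=cv2.INTER_CUBIC))
```

```text
t 23.65 pos [ 0.6521 -0.0163  0.1916] rpy [-3.142 -0.     2.906] F [0.38 0.32 0.09] M [ 0.014  0.006 -0.007] gap 0.0856 grip 0.0
(0.6517, -0.0168, 0.119, 2.904) shift [ 0.003 -0.005  0.726] turn [-0.    -0.     0.002]
```

View pics/m6.png

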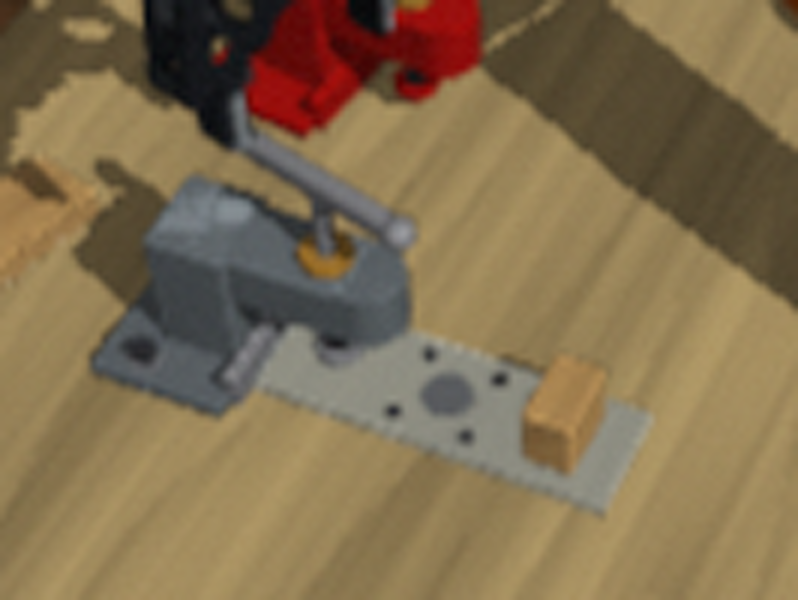

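The plate sits butted, end near crop (260,388), with its block at (565,415) and the foot clear. The open gripper hangs above the bar; from its pose it is on the axis. I descend and grip the bar.

Request:
apply_moves(commands=[[0, 0, 0.1, 0, 0, 0, -1], [0, -0.005, 0.25, 0, 0, 0, -1], [0, -0.005, 0.4, 0, 0, 0, -1], [0, -0.005, 0.5, 0, 0, 0, -1], [0, -0.005, 0.6, 0, 0, 0, -1], [0, -0.005, 0.68, 0, 0, 0, -1], [0, -0.005, 0.72, 0, 0, 0, -1], [0, -0.005, 0.72, 0, 0, 0, -1]])

```text
time: 24.5
ee_pos: [0.652, -0.0169, 0.1187]
eef_rot: [-3.141, -0.001, 2.906]
contact_force: [0.3, 0.7, 0.2]
finger_gap: 0.0855
grip_force: 0.0
```

Request:
apply_moves(commands=[[0, 0, 0, 0, 0, 0, 0], [0, 0, 0, 0, 0, 0, 0.5], [0, 0, 0, 0, 0, 0, 1], [0, 0, 0, 0, 0, 0, 1], [0, 0, 0, 0, 0, 0, 1], [0, 0, 0, 0, 0, 0, 1], [0, 0, 0, 0, 0, 0, 1], [0, 0, 0, 0, 0, 0, 1]], newtons=60)

```text
time: 25.3
ee_pos: [0.6522, -0.0175, 0.1197]
eef_rot: [-3.141, 0.0, 2.906]
contact_force: [-1.3, -2.6, 4.6]
finger_gap: 0.0108
grip_force: 59.6
```

Run:
```python
from h import *
plan((.6517,-.0168,.119,2.904))
S=np.load('pics/s6.npz')
f=lambda x,y:((x+.5)/6-.5+140,(y+.5)/6-.5+130)
for n,p in[('end near',(260,388)),('tail far',(652,413)),('tail near',(605,513))]: print(n,atz(S,*f(*p),.008).round(4))
```

```text
t 25.30 pos [ 0.6522 -0.0175  0.1197] rpy [-3.141  0.     2.906] F [-1.34 -2.57  4.58] M [-0.348  0.356 -0.038] gap 0.0108 grip 59.6
(0.6517, -0.0168, 0.119, 2.904) shift [0.007 0.005 0.007] turn [-0.     0.     0.001] 
end near [0.6805 0.0167 0.008 ]
tail far [ 0.4937 -0.051   0.008 ]
tail near [0.49   0.0145 0.008 ]
```

Request:
apply_moves(commands=[[0, 0, 0, 0, 0, 0.03, 1], [0, 0, 0, 0, 0, 0.06, 1], [0, 0, 0, 0, 0, 0.1, 1], [0, 0, 0, 0, 0, 0.14, 1], [0, 0, 0, 0, 0, 0.18, 1], [0, 0, 0, 0, 0, 0.21, 1], [0, 0, 0, 0, 0, 0.23, 1], [0, 0, 0, 0, 0, 0.25, 1]])

```text
time: 26.1
ee_pos: [0.6523, -0.0174, 0.1197]
eef_rot: [-3.141, 0.001, 2.513]
contact_force: [-2.2, -2.4, 5.1]
finger_gap: 0.0109
grip_force: 59.8
```

Run:
```python
from h import *
plan((.6517,-.0168,.119,2.4))
```

```text
t 26.10 pos [ 0.6523 -0.0174  0.1197] rpy [-3.141e+00  1.000e-03  2.513e+00] F [-2.16 -2.35  5.12] M [-0.448  0.377  0.326] gap 0.0109 grip 59.8
(0.6517, -0.0168, 0.119, 2.4) shift [0.008 0.001 0.007] turn [-0.     0.     0.072]
```

```bash
cat >> h.py <<'E'
def tq(n=4):
    m=[]
    for _ in range(n):
        vision.camera('side'); s=observe(); m.append(np.r_[s['contact_force'],s['torque'][2]])
    m=np.array(m); print('t %.2f yaw %.4f F %s Mz %.3f +- %.3f'%(s['time'],s['eef_rot'][2],m[:,:3].mean(0).round(1),m[:,3].mean(),m[:,3].std()/n**.5))
E
python3 -c "from h import *;tq()"
```

```text
t 26.30 yaw 2.5133 F [-1.8 -2.2  5.9] Mz 0.139 +- 0.006
```

Request:
apply_moves(commands=[[0, 0, 0, 0, 0, 0.02, 1], [0, 0, 0, 0, 0, 0.04, 1], [0, 0, 0, 0, 0, 0.06, 1], [0, 0, 0, 0, 0, 0.08, 1], [0, 0, 0, 0, 0, 0.1, 1], [0, 0, 0, 0, 0, 0.11, 1], [0, 0, 0, 0, 0, 0.12, 1], [0, 0, 0, 0, 0, 0.13, 1]])

```text
time: 27.1
ee_pos: [0.6523, -0.0174, 0.1197]
eef_rot: [-3.141, 0.001, 2.309]
contact_force: [-2.5, -2.5, 4.9]
finger_gap: 0.0106
grip_force: 59.9
```

```bash
python3 -c "from h import *;tq()"
```

```text
t 27.30 yaw 2.3093 F [-1.7 -2.2  5.7] Mz 0.194 +- 0.015
```

Request:
apply_moves(commands=[[0, 0, 0, 0, 0, 0.016, 1], [0, 0, 0, 0, 0, 0.032, 1], [0, 0, 0, 0, 0, 0.048, 1], [0, 0, 0, 0, 0, 0.064, 1], [0, 0, 0, 0, 0, 0.08, 1], [0, 0, 0, 0, 0, 0.096, 1], [0, 0, 0, 0, 0, 0.112, 1], [0, 0, 0, 0, 0, 0.128, 1]])

```text
time: 28.1
ee_pos: [0.6524, -0.0173, 0.1197]
eef_rot: [-3.142, 0.001, 2.108]
contact_force: [-1.8, -1.8, 5.0]
finger_gap: 0.0109
grip_force: 59.9
```

```bash
cat > q.py <<'E'
from h import *
s=observe();print('t %.2f yaw %.4f Mz %.3f j7 %.3f F %s pos %s'%(s['time'],s['eef_rot'][2],s['torque'][2],s['joint_efforts'][6],s['contact_force'].round(1),s['ee_pos'].round(4)))
E
python3 q.py
```

```text
t 28.10 yaw 2.1077 Mz 0.247 j7 -0.064 F [-1.8 -1.8  5. ] pos [ 0.6524 -0.0173  0.1197]
```

Request:
apply_moves(commands=[[0, 0, 0, 0, 0, 0.016, 1], [0, 0, 0, 0, 0, 0.032, 1], [0, 0, 0, 0, 0, 0.048, 1], [0, 0, 0, 0, 0, 0.064, 1], [0, 0, 0, 0, 0, 0.08, 1], [0, 0, 0, 0, 0, 0.096, 1], [0, 0, 0, 0, 0, 0.112, 1], [0, 0, 0, 0, 0, 0.128, 1]])

```text
time: 28.9
ee_pos: [0.6524, -0.0173, 0.1197]
eef_rot: [3.141, 0.001, 1.907]
contact_force: [-2.4, -2.1, 5.1]
finger_gap: 0.0113
grip_force: 59.8
```

```bash
python3 q.py
```

```text
t 28.90 yaw 1.9066 Mz 0.333 j7 -0.065 F [-2.4 -2.1  5.1] pos [ 0.6524 -0.0173  0.1197]
```

Request:
apply_moves(commands=[[0, 0, 0, 0, 0, 0.012, 1], [0, 0, 0, 0, 0, 0.024, 1], [0, 0, 0, 0, 0, 0.036, 1], [0, 0, 0, 0, 0, 0.048, 1], [0, 0, 0, 0, 0, 0.06, 1], [0, 0, 0, 0, 0, 0.072, 1], [0, 0, 0, 0, 0, 0.084, 1], [0, 0, 0, 0, 0, 0.096, 1]])

```text
time: 29.7
ee_pos: [0.6524, -0.0174, 0.1197]
eef_rot: [3.141, 0.001, 1.756]
contact_force: [-1.5, -3.1, 4.9]
finger_gap: 0.0111
grip_force: 59.8
```

```bash
python3 q.py
```

```text
t 29.70 yaw 1.7561 Mz 0.241 j7 -0.118 F [-1.5 -3.1  4.9] pos [ 0.6524 -0.0174  0.1197]
```

Request:
apply_moves(commands=[[0, 0, 0, 0, 0, 0.012, 1], [0, 0, 0, 0, 0, 0.024, 1], [0, 0, 0, 0, 0, 0.036, 1], [0, 0, 0, 0, 0, 0.048, 1], [0, 0, 0, 0, 0, 0.06, 1], [0, 0, 0, 0, 0, 0.072, 1], [0, 0, 0, 0, 0, 0.084, 1], [0, 0, 0, 0, 0, 0.096, 1]])

```text
time: 30.5
ee_pos: [0.6524, -0.0173, 0.1197]
eef_rot: [3.141, 0.001, 1.605]
contact_force: [-1.0, -2.6, 4.6]
finger_gap: 0.0108
grip_force: 59.8
```

```bash
python3 q.py
```

```text
t 30.50 yaw 1.6053 Mz 0.258 j7 -0.119 F [-1.  -2.6  4.6] pos [ 0.6524 -0.0173  0.1197]
```

Request:
apply_moves(commands=[[0, 0, 0, 0, 0, 0.012, 1], [0, 0, 0, 0, 0, 0.024, 1], [0, 0, 0, 0, 0, 0.036, 1], [0, 0, 0, 0, 0, 0.048, 1], [0, 0, 0, 0, 0, 0.06, 1], [0, 0, 0, 0, 0, 0.072, 1], [0, 0, 0, 0, 0, 0.084, 1], [0, 0, 0, 0, 0, 0.096, 1]])

```text
time: 31.3
ee_pos: [0.6525, -0.0173, 0.1197]
eef_rot: [3.141, 0.001, 1.455]
contact_force: [-1.1, -2.9, 5.0]
finger_gap: 0.011
grip_force: 59.8
```

```bash
python3 q.py
```

```text
t 31.30 yaw 1.4546 Mz 0.271 j7 -0.120 F [-1.1 -2.9  5. ] pos [ 0.6525 -0.0173  0.1197]
```

Request:
apply_moves(commands=[[0, 0, 0, 0, 0, 0.012, 1], [0, 0, 0, 0, 0, 0.024, 1], [0, 0, 0, 0, 0, 0.036, 1], [0, 0, 0, 0, 0, 0.048, 1], [0, 0, 0, 0, 0, 0.06, 1], [0, 0, 0, 0, 0, 0.072, 1], [0, 0, 0, 0, 0, 0.084, 1], [0, 0, 0, 0, 0, 0.096, 1]])

```text
time: 32.1
ee_pos: [0.6525, -0.0173, 0.1197]
eef_rot: [3.141, 0.0, 1.304]
contact_force: [-1.0, -3.0, 5.5]
finger_gap: 0.0111
grip_force: 59.8
```

```bash
python3 q.py
```

```text
t 32.10 yaw 1.3039 Mz 0.347 j7 -0.163 F [-1.  -3.   5.5] pos [ 0.6525 -0.0173  0.1197]
```

Request:
apply_moves(commands=[[0, 0, 0, 0, 0, 0.012, 1], [0, 0, 0, 0, 0, 0.024, 1], [0, 0, 0, 0, 0, 0.036, 1], [0, 0, 0, 0, 0, 0.048, 1], [0, 0, 0, 0, 0, 0.06, 1], [0, 0, 0, 0, 0, 0.072, 1], [0, 0, 0, 0, 0, 0.084, 1], [0, 0, 0, 0, 0, 0.096, 1]])

```text
time: 32.9
ee_pos: [0.6526, -0.0173, 0.1197]
eef_rot: [3.141, 0.0, 1.153]
contact_force: [-0.7, -2.3, 5.4]
finger_gap: 0.011
grip_force: 59.8
```

```bash
python3 q.py
```

```text
t 32.90 yaw 1.1535 Mz 0.369 j7 -0.222 F [-0.7 -2.3  5.4] pos [ 0.6526 -0.0173  0.1197]
```

Request:
apply_moves(commands=[[0, 0, 0, 0, 0, 0.012, 1], [0, 0, 0, 0, 0, 0.024, 1], [0, 0, 0, 0, 0, 0.036, 1], [0, 0, 0, 0, 0, 0.048, 1], [0, 0, 0, 0, 0, 0.06, 1], [0, 0, 0, 0, 0, 0.072, 1], [0, 0, 0, 0, 0, 0.084, 1], [0, 0, 0, 0, 0, 0.096, 1]])

```text
time: 33.7
ee_pos: [0.6526, -0.0174, 0.1197]
eef_rot: [3.14, 0.0, 1.003]
contact_force: [-1.0, -2.1, 4.8]
finger_gap: 0.0111
grip_force: 59.9
```

```bash
python3 q.py
```

```text
t 33.70 yaw 1.0028 Mz 0.440 j7 -0.282 F [-1.  -2.1  4.8] pos [ 0.6526 -0.0174  0.1197]
```

The resistance has risen about 0.16 N m above free running, which is roughly 33 N. That is firm, so I release and rise.

Request:
apply_moves(commands=[[0, 0, 0, 0, 0, 0.005, 1], [0, 0, 0, 0, 0, 0.005, 1], [0, 0, 0, 0, 0, 0.005, 1], [0, 0, 0, 0, 0, 0.005, -1], [0, 0, 0, 0, 0, 0.005, -1], [0, 0, 0, 0, 0, 0.005, -1], [0, 0, 0, 0, 0, 0.005, -1], [0, 0, 0, 0, 0, 0.005, -1]])

```text
time: 34.5
ee_pos: [0.6522, -0.0168, 0.1191]
eef_rot: [-3.141, -0.0, 0.994]
contact_force: [-0.1, -0.0, 0.8]
finger_gap: 0.0815
grip_force: 0.0
```

Request:
apply_moves(commands=[[0, 0, 0, 0, 0, 0, -1], [0, 0, -0.1, 0, 0, 0, -1], [0, 0, -0.25, 0, 0, 0, -1], [0, 0, -0.4, 0, 0, 0, -1], [0, 0, -0.6, 0, 0, 0, -1], [0, 0, -0.8, 0, 0, 0, -1], [0, 0, -0.9, 0, 0, 0, -1], [0, 0, -0.9, 0, 0, 0, -1]])

```text
time: 35.3
ee_pos: [0.6537, -0.0169, 0.2121]
eef_rot: [3.138, -0.003, 0.994]
contact_force: [0.2, -0.6, -0.2]
finger_gap: 0.0853
grip_force: 0.0
```

```bash
python3 q.py; python3 -c "
from station import arm
print(arm.finish_job())"
```

```text
t 35.30 yaw 0.9943 Mz 0.012 j7 0.014 F [ 0.2 -0.6 -0.2] pos [ 0.6537 -0.0169  0.2121]
the job is handed in; nothing more can be done
None
```

The job is handed in at about 35 s: the plate is butted against the stop and clamped at about 33 N (estimated from the torque rise), the handle is released, the arm is clear, and I saw no sign of touching a bystander; no verdict was returned.

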